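Uncover the extractor selector and switch it to green

ROBOT

A 6-joint arm with a two-finger parallel gripper is mounted at the origin on the work surface. World frame = base frame: x ahead of the robot, y to its left, z up, the work surface at z = 0. Lengths are in mm, angles in degrees, forces in N, time in s.
With the tool pointing down it reaches from about 300 to 850 mm from the base axis. Payload 4.2 kg.
Tool frame: the origin (TCP) lies midway between the tips of the shut fingers; the grasp point (between the pads) lies 19 mm behind it; z points along the fingers, y is the line along which they close (so a half turn about z gives the same grasp; the last joint's range is limited). The gripper opens to 91 mm and grips with 3 to 60 N. Pads are 32 mm wide; open, the fingers measure 118 mm over their backs; the gripper's body (76 mm by 178 mm) begins 60 mm behind the grasp point.
Start: joints at [66.406, 18.312, 89.639, -0, 72.044, -1.146], TCP at [219.569, 531.444, 213.976] pointing down, gripper open.
Joint ranges: [-177.97, 177.97], [-48.28, 115.42], [12.27, 149.76], [-77.06, 257.06], [2.81, 150.46], [-146.56, 146.56]. Speed limits (degrees/s): [147.25, 147.25, 180, 180, 180, 180].

INTERFACE

Orientations are given as [roll, pitch, yaw] about the fixed x, y, z axes, in that order (R = Rz(yaw) Ry(pitch) Rx(roll)).
In Python, from workcell import env gives the robot as it stands.
- The arm moves only by the tool shift_gripper, called after "Call:" as a command line: name --argument value ..., lists and objects as JSON in quotes. Schema: {"type":"object","properties":{"ticks":{"type":"array","items":{"type":"array","items":{"type":"array","items":{"type":"number"},"minItems":6,"maxItems":6},"minItems":1,"maxItems":8},"minItems":1,"maxItems":1},"finger_gap":{"type":"number"},"force":{"type":"number"},"only":{"type":"string"},"quiet":{"type":"boolean"},"lines":{"type":"string"}},"required":["ticks"],"additionalProperties":false}. ticks is a list that holds a single list of rows (three levels of brackets), with 1 to 8 rows, each of 6 numbers: dx, dy, dz in shares of the most that a row can go, 1 being 50 mm, then a rotation vector rx, ry, rz in units of 2 degrees; each row shifts and turns the commanded pose from where the row before left it, along the tool's axes as they then stand; what a row does not reach is not made up. A row lasts 1/10 s, in which the tool goes at most 50 mm and 8.59 degrees, less where a joint would pass 70% of its speed; a pose out of reach is approached as far as the arm can. finger_gap is the finger opening in mm, set as the call begins (left out keeps the last). The fingers move at their own pace and stop on an object; force is the grip in N (left out, the last holds). Time passes only in rows, so rows that do not move let the fingers close. The tool returns the time, the measured TCP pose, the force, the opening and the grip force at its end. only (a regular expression) keeps the lines of the reply that match it, lines (a string "A,B") keeps lines A to B, and quiet returns only ok. Input that does not fit is refused with a message, and nothing moves.
- env.state(): the state, without advancing time (a new reading comes with each control period).
- env.grab_frame(name): name is "side" or "top"; returns the picture (400x640x3 uint8, blue, green, red); there is no depth.
- env.camera_model(name): a dict with "fx", "fy", "cx", "cy" (pixels), "D" ([k1, k2, p1, p2, k3] as OpenCV has them; the pictures are not rectified), "T" (4x4, takes a point from camera to world coordinates). Camera axes: x right, y up, looking along -z (the intrinsics and any distortion apply to the point x, -y, -z); pixel columns grow to the right and rows downward; lengths in mm; the calibration is good to about 2 mm. A picture is of the moment at which its call begins. camera_model takes no time and is no camera call.
- env.job_done(): hands the job in; it is judged then, once.
The state is a dict: "time_s": time; "qpos": joint angles; "qvel": joint speeds; "effort": joint torques, N m; "ee_pos": TCP position; "ee_rot": TCP orientation; "force": force on the tool from outside, world axes, zero at the start; "torque": the same for the moment, N m; "gripper_width": finger opening in mm; "gripper_force": force on a finger pad.
Only numpy, scipy, OpenCV 4.12 (cv2) and the standard library are available. Lean on these libraries where they do the work, as an engineer would, in place of code of your own. Each camera call takes 0.05 s, during which the arm holds its last target. There are 200 camera calls.

TASK

Take the clear dust cover off the sloped extractor console by its orange handle and set it down, without dropping it, open side down in the middle of the cork mat. Then turn the black selector knob until its white pointer points at the green marker and it rests in that notch. Leave the drinks can, the tape measure and the other things on the table where they are.

Things in the scene. Friction and masses are not known exactly. Their poses are not given: they have to be found in the camera images.
- console: Fixed grey console, white panel 180 x 180 mm sloped 30 deg, facing the robot. Origin on the table, 92 mm below the panel's centre; z up, x horizontal towards the panel's high edge, y to its operator's left. Panel normal (-sin30, 0, cos30), up-slope (cos30, 0, sin30). Edges 47 (front) and 137 mm high. A 10 mm high rail crosses the panel 71 mm down-slope of its centre.
- selector (a joint): Knob angle, rad: 0 = pointer 75 deg left (console +y) of up-slope, grows clockwise as its operator sees it, to 2.618 = 75 deg right; stops at both ends. 7 notches, every 0.4363 rad (25 deg) from 0 to 2.618; let go within about 8 deg of a notch it springs in. Passing between notches takes about 0.1 N m. Marks at 48 mm radius: 5 black dashes, a green and a red dome.
- selector_grip (a point): Point on the knob's axis, 34 mm from the panel's centre along its normal: grip here. x along the bar to its pointer end, z along the panel's outward normal. The knob: black disc (60 mm diameter, 10 mm high) with a straight bar 72 mm long (x), 16 mm wide (y), top 50 mm above the panel; a white line on its top and end face marks the pointer end.
- green_marker: Green dome, 10 mm diameter, 5 mm proud of the panel, origin at its centre on the panel, 48 mm from the knob's axis; it marks the wanted position, either 50 degrees left or 50 degrees right of up-slope. Fixed.
- red_marker: Red dome of the same size at the mirrored position (not wanted). Fixed.
- cover: Loose clear plastic cover, about 0.2 kg: box open at the bottom, 126 x 126 x 60 mm, walls 3 mm, its rim flat on the sloped panel, over the knob (which stands 50 mm up inside it). On top an orange handle: upright fin 80 mm long (cover's x), 14 mm thick (y), 36 mm high (60 to 96 mm above the rim). Origin: centre of the open rim; z towards the handle; x up-slope at the start.
- mat: Square cork mat, 180 x 180 x 4 mm, fixed on the table. Origin at the centre of its underside, top 4 mm higher.
- can: Bystander: blue drinks can, 66 mm diameter, 122 mm high, standing between console and mat. Origin at the centre of its underside.
- tape_measure: Bystander: black and red tape measure, 76 x 36 x 62 mm, on the table towards the robot. Origin under its centre.
- glue_stick: Bystander: white glue stick, 32 mm diameter, 110 mm high, standing behind console or mat. Origin at the centre of its underside.
- plywood_box: Bystander: open plywood box, 100 x 100 x 91 mm, standing behind console or mat. Origin at the centre of its underside.
- clear_bin: Bystander: clear plastic bin, 220 x 140 x 60 mm, at the robot's left. Origin at the centre of its underside.

How it is judged:
By the outcome, as a careful person would: the job done as asked, in the order asked, and still so for the second after the job is handed in, with the robot touching nothing.
It also fails if it takes over 54 s, if anything falls off the work surface, if the arm or the gripper's body presses on something with over 40 N, if the wrist force passes 120 N, or if a joint passes its speed limit or range.

## Working session

There is one attempt and no reset: what is moved stays moved. The work goes in short steps, Python scripts to look and compute and a tool call to move; the robot and the scene stay as the last step left them, time stands still between calls to the robot, and variables do not carry over. Pictures are saved under pics/ and viewed, at most 10 in all, crops included, and the job is handed in when it is done.

```bash
ls; mkdir -p pics; python3 - <<'E'
from workcell import env
import cv2
for n in("side","top"):
    cv2.imwrite(f"pics/{n}0.png",env.grab_frame(n)); m=env.camera_model(n); print(n,m)
print(env.state())
E
```

```text
pics
workcell.py
side {'fx': 385.4147486400988, 'fy': 385.4147486400988, 'cx': 321.8594612177229, 'cy': 193.85337388521094, 'D': array([-0.00519952,  0.        ,  0.        ,  0.        ,  0.        ]), 'T': array([[ 9.71863411e-01,  1.79785104e-01, -1.52180244e-01,
         4.24435187e+02],
       [-2.35370153e-01,  7.16346758e-01, -6.56847176e-01,
        -6.31775383e+02],
       [-9.07751354e-03,  6.74184425e-01,  7.38507251e-01,
         9.43446458e+02],
       [ 0.00000000e+00,  0.00000000e+00,  0.00000000e+00,
         1.00000000e+00]])}
top {'fx': 386.35804567279723, 'fy': 386.35804567279723, 'cx': 318.819318416519, 'cy': 201.60309987961327, 'D': array([-0.09329668,  0.        ,  0.        ,  0.        ,  0.        ]), 'T': array([[-2.90732246e-02,  9.86489982e-01, -1.61221163e-01,
         4.54944710e+02],
       [-9.99506412e-01, -2.67699087e-02,  1.64409417e-02,
         1.24063995e+02],
       [ 1.19029484e-02,  1.61619578e-01,  9.86781350e-01,
         1.07887763e+03],
       [ 0.00000000e+00,  0.00000000e+00,  0.00000000e+00,
         1.00000000e+00]])}
{'time_s': 0.1, 'qpos': array([ 6.64077769e+01,  1.83490440e+01,  8.96987101e+01,  1.56818489e-03,
        7.20425884e+01, -1.14647780e+00]), 'qvel': array([-0.05844308, -0.06441273, -0.081592  , -0.04618465, -0.06227457,
        0.04213429]), 'effort': array([ 4.13636199e-04, -4.13336599e+01, -2.32510078e+01,  7.30599090e-02,
        4.21839289e-02, -4.11038866e-05]), 'ee_pos': array([219.3615165 , 531.0401956 , 213.19843845]), 'ee_rot': array([-1.79909705e+02, -3.29834519e-03,  1.57553767e+02]), 'force': array([ 0.56018798, -0.37615839,  0.02394625]), 'torque': array([-0.07775852, -0.02460773, -0.06198025]), 'gripper_force': 0.0, 'gripper_width': 91.23771593660378}
```

View pics/side0.png

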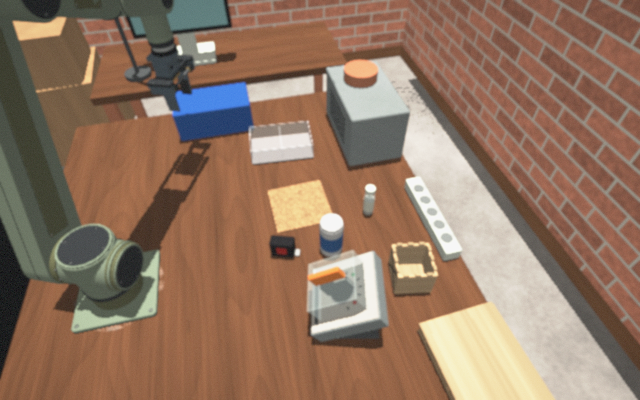

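View pics/top0.png

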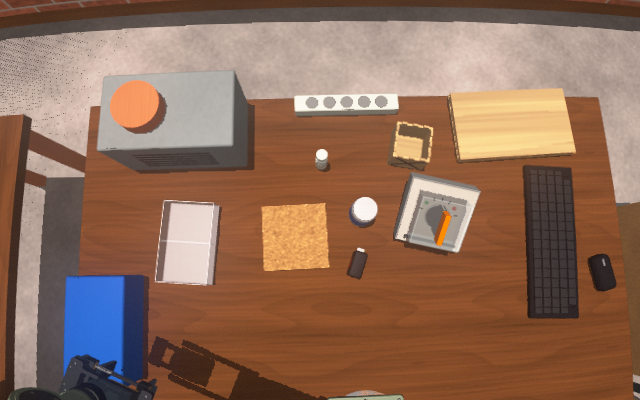

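The side view shows the arm, mat (~300,205), can (332,235), console (~347,295) with its cover. The top view shows the mat (~295,237), can (364,210), tape (358,263) and console (~437,215), with the orange handle at ~(443,229). I'll enlarge the console.

```bash
python3 - <<'E'
import cv2,numpy as np
t=cv2.imread("pics/top0.png");s=cv2.imread("pics/side0.png")
cv2.imwrite("pics/ct.png",cv2.resize(t[168:260,386:486],None,fx=6,fy=6,interpolation=cv2.INTER_CUBIC))
cv2.imwrite("pics/cs.png",cv2.resize(s[245:345,300:395],None,fx=6,fy=6,interpolation=cv2.INTER_CUBIC))
E
```

```text
(no output)
```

View pics/ct.png

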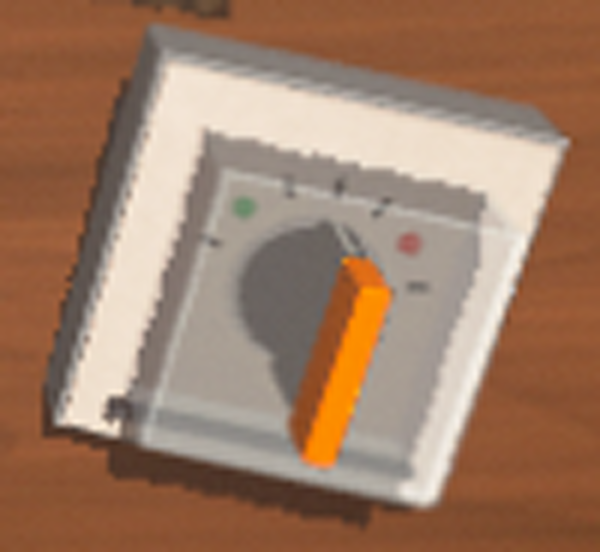

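View pics/cs.png

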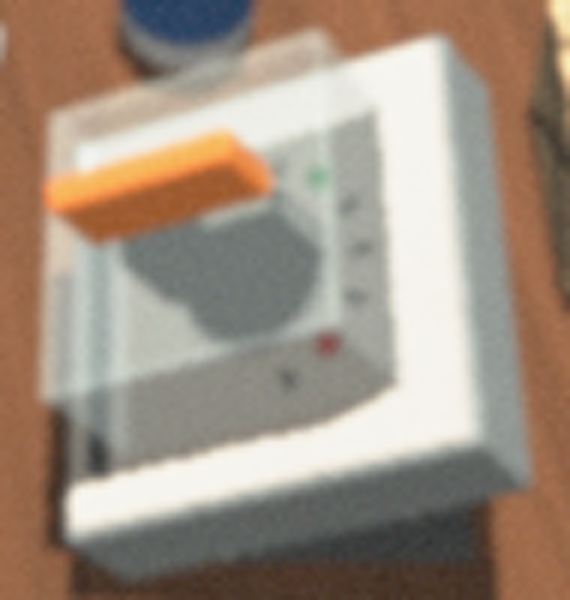

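```bash
cat > h.py <<'E'
import numpy as np,cv2
from workcell import env
from scipy.spatial.transform import Rotation as R
from scipy.optimize import least_squares
def proj(P,n):
    m=env.camera_model(n);T=np.linalg.inv(m['T']);p=np.atleast_2d(P)@T[:3,:3].T+T[:3,3];p=p*[1,-1,-1]
    K=np.array([[m['fx'],0,m['cx']],[0,m['fy'],m['cy']],[0,0,1]])
    return cv2.projectPoints(p,np.zeros(3),np.zeros(3),K,m['D'])[0][:,0]
def ray(uv,n,z):
    m=env.camera_model(n);K=np.array([[m['fx'],0,m['cx']],[0,m['fy'],m['cy']],[0,0,1]])
    q=cv2.undistortPoints(np.array(uv,float).reshape(-1,1,2),K,m['D'])[:,0]
    d=np.c_[q[:,0],-q[:,1],-np.ones(len(q))]@m['T'][:3,:3].T;c=m['T'][:3,3]
    return c+d*((z-c[2])/d[:,2])[:,None]
P30=R.from_euler('y',-30,degrees=True).as_matrix() # panel axes in console: x upslope,y left,z normal
def panel(c): # c=x,y,yaw(deg) -> R,t panel frame at centre
    Rz=R.from_euler('z',c[2],degrees=True).as_matrix()
    return Rz@P30,np.array([c[0],c[1],92.])
E
cat > fit.py <<'E'
from h import *
a=np.radians([75,50,25,0,-25,-50,-75]);M=np.c_[48*np.cos(a),48*np.sin(a),[0,2.5,0,0,0,2.5,0]]
t=np.array([(214,241),(244,207),(291,187),(340,185),(382,207),(408,243),(418,287)])/6-.4+[386,168]
s=np.array([(280,163),(318,178),(350,204),(362,248),(358,298),(328,344),(288,378)])/6-.4+[300,245]
def f(c,w=(1,1)):
    Rp,o=panel(c);P=M@Rp.T+o
    return np.r_[w[0]*(proj(P,'top')-t).ravel(),w[1]*(proj(P,'side')-s).ravel()]
for w in((1,1),(1,0),(0,1)):
    r=least_squares(f,[500,-100,0],args=(w,));print(w,r.x.round(1),np.sqrt(np.mean(r.fun**2)).round(2))
    if w==(1,1): c=r.x
print(f(c).reshape(-1,2).round(1).tolist())
Rp,o=panel(c)
h=np.array([(358,290),(392,290),(333,467),(300,462)])/6-.4+[386,168]
def g(k):
    q=np.radians(k[2]);L=np.array([[40,7],[40,-7],[-40,-7],[-40,7]])@np.array([[np.cos(q),np.sin(q)],[-np.sin(q),np.cos(q)]])+k[:2]
    return (proj(np.c_[L,[96]*4]@Rp.T+o,'top')-h).ravel()
r=least_squares(g,[0,0,0]);print('cover',r.x,r.fun.round(1))
im=cv2.imread('pics/top0.png')
hsv=cv2.cvtColor(im,cv2.COLOR_BGR2HSV);hsv[:195]=0;hsv[280:]=0;hsv[:,:250]=0;hsv[:,340:]=0
m=cv2.inRange(hsv,(8,60,140),(30,255,255));m=cv2.morphologyEx(m,cv2.MORPH_OPEN,np.ones((5,5)))
k=max(cv2.findContours(m,0,2)[0],key=cv2.contourArea)
b=cv2.boxPoints(cv2.minAreaRect(k));print(b);W=ray(b,'top',4);print(W.round(1),W.mean(0),np.linalg.norm(np.diff(W,axis=0),axis=1))
can=ray([(364,205)],'top',122);print('can',can, ray([(331,222)],'side',122))
pl=ray([(393,162)],'top',0);print(pl)
# knob pointer on top (h=50): line px
u=ray([(350/6-.4+386,240/6-.4+168)],'top',0)[0];C=env.camera_model('top')['T'][:3,3];A=(C-o)@Rp;B=(u-o)@Rp
q=A+(B-A)*(50-A[2])/(B[2]-A[2]);print('pointer pt',q,np.degrees(np.arctan2(q[1],q[0])))
E
python3 fit.py
```

```text
(1, 1) [ 572.  -197.7  -14. ] 0.51
(1, 0) [ 570.7 -198.2  -14. ] 0.18
(0, 1) [ 573.3 -197.   -14. ] 0.25
[[-0.8, -0.7], [0.0, -0.4], [-0.3, -0.6], [-0.4, -0.2], [-0.3, -0.6], [0.3, -0.4], [-0.3, -0.8], [-0.4, 1.4], [-0.4, -0.1], [-0.3, 0.6], [-0.2, 0.4], [-0.7, 0.3], [-0.6, -0.1], [-0.3, 0.3]]
cover [-1.43934632  1.41084363  0.70232794] [-0.  -1.   0.1  0.2  0.   0.6 -0.1  0.3]
[[250. 198.]
 [339. 198.]
 [339. 279.]
 [250. 279.]]
[[646.1 300.3   4. ]
 [639.3  48.8   4. ]
 [414.1  57.1   4. ]
 [420.7 301.1   4. ]] [530.06800428 176.81754145   4.        ] [251.53791796 225.3905128  244.06710944]
can [[599.55356161  -5.13253751 122.        ]] [[593.42394477  -7.37202344 122.        ]]
[[ 741.635304   -112.21449793    0.        ]]
pointer pt [40.58450625  2.9704223  50.        ] 4.186073623054711
```

```bash
cat > go.py <<'E'
# usage: go.py frame(panel|mat) x y z rotz  : TCP target in that frame; tool x at rotz deg (ccw about frame z) from frame x
from h import *
import sys
fr=sys.argv[1];x,y,z,r=map(float,sys.argv[2:6])
C=[572,-197.7,-14.0]
MAT=[530,177,0]
import json,os
if os.path.exists('mat.json'): MAT=json.load(open('mat.json'))
if fr=='panel': Rf,o=panel(C)
else: Rf,o=R.from_euler('z',MAT[2],degrees=True).as_matrix(),np.array([MAT[0],MAT[1],4.])
Rt=Rf@R.from_euler('z',r,degrees=True).as_matrix()@np.diag([1,-1,-1.]); pt=o+Rf@[x,y,z]
s=env.state();Rc=R.from_euler('xyz',s['ee_rot'],degrees=True).as_matrix()
d=pt-s['ee_pos']
print('t',round(s['time_s'],2),'pos',s['ee_pos'].round(1),'tgt',pt.round(1),'q',s['qpos'].round(0),'F',s['force'].round(1),'w',round(s['gripper_width'],1),'gf',round(s['gripper_force'],1))
print('d in current tool',(Rc.T@d).round(1),' in target tool',(Rt.T@d).round(1))
print('rotvec',R.from_matrix(Rc.T@Rt).as_rotvec(degrees=True).round(1),'intrinsic zyx',R.from_matrix(Rc.T@Rt).as_euler('ZYX',degrees=True).round(1))
E
python3 - <<'E'
from h import *
import json
im=cv2.imread('pics/top0.png')
cv2.imwrite('pics/m.png',cv2.resize(im[195:280,252:385],None,fx=6,fy=6,interpolation=2))
b=[(262,206),(326,204),(329,267),(264,271)]
W=ray(b,'top',4);print(W.round(1),W.mean(0))
E
python3 go.py panel -1.4 1.4 150 0
```

```text
[[622.4 266.4   4. ]
 [623.2  86.1   4. ]
 [447.5  83.5   4. ]
 [441.5 262.3   4. ]] [533.64932206 174.58280821   4.        ]
t 0.1 pos [219.4 531.  213.2] tgt [ 498.4 -177.9  221.2] q [66. 18. 90.  0. 72. -1.] F [ 0.6 -0.4  0. ] w 91.2 gf 0.0
d in current tool [-528.6 -548.7   -7.2]  in target tool [387.  620.4 214.2]
rotvec [-44.5   3.4 166. ] intrinsic zyx [1.716e+02 3.000e+01 1.000e-01]
```
View pics/m.png

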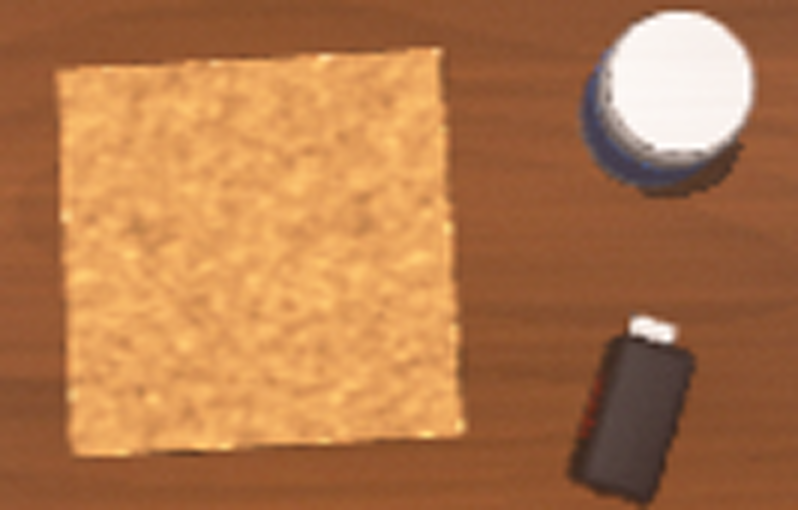

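The rows are not in the units I measure in: shifts go in shares of 50 mm and turns go in units of 2 degrees. I convert before sending: -50 mm is -1, -40 mm is -0.8, 8 degrees is 4.

Call:
shift_gripper --ticks '[[[0, 0, -0.8, 0, 0, 4], [0, 0, -1, 0, 0, 4], [0, 0, -1, 0, 0, 4], [0, 0, -0.4, 0, 0, 4], [0, 0, 0, 0, 0, 4], [0, 0, 0, 0, 0, 4], [0, 0, 0, 0, 0, 4], [0, 0, 0, 0, 0, 4]]]' --finger_gap 91

```text
time_s: 0.9
ee_pos: [219.5, 531.3, 373.5]
ee_rot: [-180.0, 0.1, 93.2]
force: [0.4, 0.2, -0.2]
gripper_width: 90.9
gripper_force: 0.0
```

The mat's corners in the crop are at (57,71), (440,48), (464,435) and (74,455). The can is at (680,85) and the tape measure at (632,410).

```bash
python3 - <<'E'
from h import *
import json
b=np.array([(57,71),(440,48),(464,435),(74,455)])/6-.4+[252,195]
W=ray(b,'top',4);e=np.diff(np.r_[W,W[:1]],axis=0);a=np.degrees(np.arctan2(e[:,1],e[:,0]));print(W.round(1),W.mean(0),np.linalg.norm(e,axis=1),a)
yaw=np.mean([(v+45)%90-45 for v in a]);json.dump([W[:,0].mean()+1.3,W[:,1].mean()+.5,yaw],open('mat.json','w'));print(yaw)
E
```

```text
[[621.2 269.    4. ]
 [627.2  89.    4. ]
 [447.3  83.6   4. ]
 [443.1 262.5   4. ]] [534.69652493 176.02844693   4.        ] [180.04758387 180.05403619 178.90851516 178.23997456] [ -88.07470697 -178.29280484   91.3445518     2.07408738]
1.7627818420868522
```

Call:
shift_gripper --ticks '[[[0, 0, 0, 0, 0, 4], [0, 0, 0, 0, 0, 4], [0, 0, 0, 0, 0, 4], [0, 0, 0, 0, 0, 4], [0, 0, 0, 0, 0, 4], [0, 0, 0, 0, 0, 4], [0, 0, 0, 0, 0, 4], [0, 0, 0, 0, 0, 4]]]'

```text
time_s: 1.7
ee_pos: [219.5, 531.3, 373.4]
ee_rot: [180.0, 0.1, 29.2]
force: [0.1, -0.6, 0.1]
gripper_width: 91.2
gripper_force: 0.0
```

Call:
shift_gripper --ticks '[[[0, 0, 0, 0, 0, 4], [0, 0, 0, 0, 0, 4], [0, 0, 0, 0, 0, 4], [0, 0, 0, 0, 0, 4], [0, 0, 0, 0, 0, 4], [0, 0, 0, 0, 0, 1.8]]]'

```text
time_s: 2.3
ee_pos: [312.4, 469.0, 364.5]
ee_rot: [-177.4, 4.5, -4.2]
force: [-0.3, 0.9, 0.9]
gripper_width: 91.1
gripper_force: 0.0
```

```bash
python3 go.py panel -1.4 1.4 150 0
```

```text
t 2.3 pos [312.4 469.  364.5] tgt [ 498.4 -177.9  221.2] q [ 52.  14.  74.   5.  92. 147.] F [-0.3  0.9  0.9] w 91.1 gf 0.0
d in current tool [243.1 636.6  96. ]  in target tool [220.1 582.7 292.6]
rotvec [-4.7 34.6  8.9] intrinsic zyx [ 8.5 34.8 -2.2]
```

Call:
shift_gripper --ticks '[[[0.3, 0.8, 0, 0, 0, 0], [0.3, 0.8, 0, 0, 0, 0], [0.3, 0.8, 0, 0, 0, 0], [0.3, 0.8, 0, 0, 0, 0], [0.3, 0.8, 0, 0, 0, 0], [0.3, 0.8, 0, 0, 0, 0], [0.3, 0.8, 0, 0, 0, 0], [0.3, 0.8, 0, 0, 0, 0]]]'

```text
time_s: 3.1
ee_pos: [406.8, 142.3, 340.7]
ee_rot: [-177.3, 4.5, -3.9]
force: [0.6, 0.9, 0.0]
gripper_width: 91.0
gripper_force: 0.0
```

Call:
shift_gripper --ticks '[[[0, 0.8, 0, 0, 0, 1], [0, 0.8, 0, 0, 0, 1], [0, 0.8, 0, 0, 0, 1], [0, 0.8, 0, 0, 0, 1], [0, 0.8, 0, 0, 0, 0], [0, 0.8, 0, 0, 0, 0], [0, 0.8, 0, 0, 0, 0], [0, 0.6, 0, 0, 0, 0]]]'

```text
time_s: 3.9
ee_pos: [354.7, -163.0, 328.5]
ee_rot: [-178.0, 4.8, -12.0]
force: [-0.4, 0.8, 0.3]
gripper_width: 90.6
gripper_force: 0.0
```

```bash
python3 go.py panel -1.4 1.4 150 0
```

```text
t 3.9 pos [ 354.7 -163.   328.5] tgt [ 498.4 -177.9  221.2] q [-27.   1.  95.   1.  89.  75.] F [-0.4  0.8  0.3] w 90.6 gf 0.0
d in current tool [152.1 -11.8  95.3]  in target tool [ 70.2 -20.3 164.4]
rotvec [-2.4 34.8  1.4] intrinsic zyx [ 0.7 34.9 -2.3]
```

Call:
shift_gripper --ticks '[[[0, 0, 0, -0.3, 3.5, 0.15], [0, 0, 0, -0.3, 3.5, 0.15], [0, 0, 0, -0.3, 3.5, 0.15], [0, 0, 0, -0.3, 3.5, 0.15], [0, 0, 0, 0, 3.4, 0.1], [0, 0, 0, 0, 0, 0]]]'

```text
time_s: 4.5
ee_pos: [352.2, -159.5, 326.5]
ee_rot: [-179.9, -29.8, -14.0]
force: [0.4, 0.2, -0.2]
gripper_width: 90.8
gripper_force: 0.0
```

Call:
shift_gripper --ticks '[[[0.7, -0.2, 0.4, 0, 0, 0], [0.7, -0.2, 0.8, 0, 0, 0], [0, 0, 0.8, 0, 0, 0], [0, 0, 0.8, 0, 0, 0], [0, 0, 0.4, 0, 0, 0], [0, 0, 0, 0, 0, 0]]]'

```text
time_s: 5.1
ee_pos: [493.8, -174.5, 222.9]
ee_rot: [-179.9, -29.5, -13.8]
force: [-0.7, 0.6, 0.1]
gripper_width: 90.7
gripper_force: 0.0
```

```bash
python3 go.py panel -1.4 1.4 64 0
```

```text
t 5.1 pos [ 493.8 -174.5  222.9] tgt [ 540.1 -188.3  146.7] q [-24.   0. 118.   9.  33.  73.] F [-0.7  0.6  0.1] w 90.7 gf 0.0
d in current tool [ 4.5  2.5 90.1]  in target tool [ 3.8  2.2 90.1]
rotvec [-0.2  0.5  0.2] intrinsic zyx [ 0.2  0.5 -0.2]
```

Call:
shift_gripper --ticks '[[[0.04, 0.02, 0.5, 0, 0, 0], [0.04, 0.02, 0.5, 0, 0, 0], [0, 0, 0.4, 0, 0.15, 0], [0, 0, 0.26, 0, 0, 0], [0, 0, 0.1, 0, 0, 0], [0, 0, 0, 0, 0, 0]]]' --finger_gap 60

```text
time_s: 5.7
ee_pos: [539.4, -188.5, 152.7]
ee_rot: [180.0, -30.3, -13.8]
force: [-0.2, 0.4, -0.0]
gripper_width: 60.2
gripper_force: 0.0
```

```bash
python3 go.py panel -1.4 1.4 65 0
python3 - <<'E'
from h import *
t=env.grab_frame("top");s=env.grab_frame("side")
a=cv2.resize(t[160:270,380:500],(436,400),interpolation=2);b=cv2.resize(s[210:350,270:397],(363,400),interpolation=2)
cv2.imwrite("pics/g1.png",np.hstack([a,b]))
E
```

```text
t 5.7 pos [ 539.4 -188.5  152.7] tgt [ 539.6 -188.2  147.6] q [-23.   9. 120.  13.  22.  70.] F [-0.2  0.4 -0. ] w 60.2 gf 0.0
d in current tool [-2.4 -0.3  4.5]  in target tool [-2.4 -0.3  4.5]
rotvec [-0.1 -0.3  0.2] intrinsic zyx [ 0.2 -0.3 -0.1]
```

View pics/g1.png

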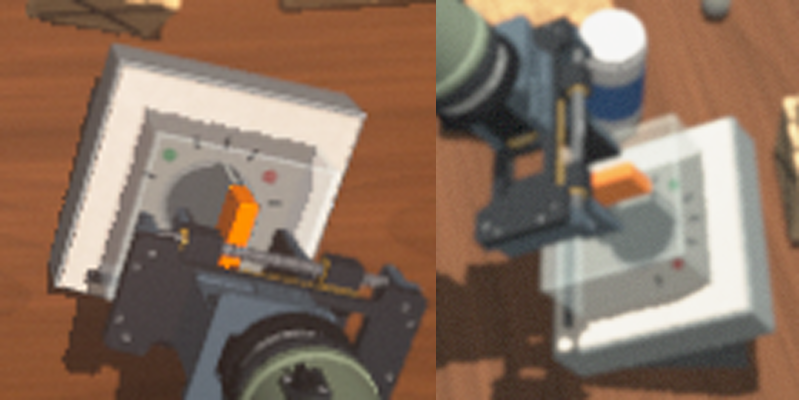

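The fingers straddle the orange handle (left half ~(240,220), right half ~(620,185)). Next I close on it.

Call:
shift_gripper --ticks '[[[-0.02, 0, 0.04, 0, 0, 0], [-0.02, 0, 0.04, 0, 0, 0], [0, 0, 0, 0, 0, 0]]]'

```text
time_s: 6.1
ee_pos: [538.9, -188.4, 148.0]
ee_rot: [180.0, -30.3, -13.8]
force: [0.7, -0.0, -0.4]
gripper_width: 59.7
gripper_force: 0.0
```

Call:
shift_gripper --ticks '[[[0, 0, 0, 0, 0, 0], [0, 0, 0, 0, 0, 0], [0, 0, 0, 0, 0, 0], [0, 0, 0, 0, 0, 0], [0, 0, 0, 0, 0, 0], [0, 0, 0, 0, 0, 0], [0, 0, 0, 0, 0, 0], [0, 0, 0, 0, 0, 0]]]' --finger_gap 5 --force 40

```text
time_s: 6.9
ee_pos: [539.1, -188.4, 147.9]
ee_rot: [180.0, -30.3, -13.8]
force: [0.4, 0.3, -0.3]
gripper_width: 13.9
gripper_force: 40.0
```

```bash
python3 go.py panel -1.4 1.4 65 0
```

```text
t 6.9 pos [ 539.1 -188.4  147.9] tgt [ 539.6 -188.2  147.6] q [-23.  10. 120.  13.  21.  69.] F [ 0.4  0.3 -0.3] w 13.9 gf 40.0
d in current tool [ 0.3 -0.4  0.5]  in target tool [ 0.3 -0.4  0.5]
rotvec [-0.1 -0.3  0.2] intrinsic zyx [ 0.2 -0.3 -0.1]
```

Call:
shift_gripper --ticks '[[[0, 0, -0.1, 0, 0, 0], [0, 0, -0.2, 0, 0, 0], [0, 0, -0.3, 0, 0, 0], [0, 0, -0.4, 0, 0, 0], [0, 0, -0.4, 0, 0, 0], [0, 0, -0.4, 0, 0, 0], [0, 0, -0.3, 0, 0, 0], [0, 0, -0.1, 0, 0, 0]]]'

```text
time_s: 7.7
ee_pos: [484.8, -175.2, 245.0]
ee_rot: [179.9, -30.5, -13.8]
force: [0.2, -0.4, -2.0]
gripper_width: 13.8
gripper_force: 40.0
```

Call:
shift_gripper --ticks '[[[0, 0, -0.3, 0, 0, 0], [0, 0, -0.3, 0, -2, 0], [0, 0, -0.2, 0, -2.5, 0], [0, 0, -0.2, 0, -2.5, 0], [0, 0, 0, 0, -2.5, 0], [0, 0, 0, 0, -2.5, 0], [0, 0, 0, 0, -2, 0], [0, 0, 0, 0, -0.85, 0]]]'

```text
time_s: 8.5
ee_pos: [464.0, -170.0, 286.5]
ee_rot: [180.0, -0.5, -13.8]
force: [0.4, -0.1, -3.2]
gripper_width: 13.8
gripper_force: 40.0
```

```bash
python3 go.py mat 0 0 184 0
```

```text
t 8.5 pos [ 464.  -170.   286.5] tgt [536.  176.5 188. ] q [-21.   8.  93.   0.  79.  82.] F [ 0.4 -0.1 -3.2] w 13.8 gf 40.0
d in current tool [ -13.6 -353.7   98.3]  in target tool [  82.7 -344.1   98.5]
rotvec [  0.1  -0.5 -15.6] intrinsic zyx [-15.6  -0.5   0.2]
```

Call:
shift_gripper --ticks '[[[0, -0.3, 0, 0, 0, 0], [0, -0.5, 0, 0, 0, 0], [0, -0.7, 0, 0, 0, 0], [0, -0.7, 0, 0, 0, 0], [0, -0.7, 0, 0, 0, 0], [0, -0.7, 0, 0, 0, 0], [0, -0.7, 0, 0, 0, 0], [0, -0.7, 0, 0, 0, 0]]]'

```text
time_s: 9.3
ee_pos: [522.8, 74.6, 286.7]
ee_rot: [180.0, -0.6, -13.8]
force: [-0.1, -0.7, -2.5]
gripper_width: 13.7
gripper_force: 40.0
```

Call:
shift_gripper --ticks '[[[-0.06, -0.7, 0, 0, 0, 0], [-0.08, -0.6, 0, 0, 0, 0], [-0.08, -0.5, 0, 0, 0, 0], [-0.06, -0.26, 0.2, 0, 0, 0], [0, 0, 0.4, 0, 0, -2], [0, 0, 0.5, 0, -0.25, -2.5], [0, 0, 0.5, 0, 0, -2.5], [0, 0, 0.2, 0, 0, -0.8]]]'

```text
time_s: 10.1
ee_pos: [532.3, 175.1, 193.5]
ee_rot: [179.8, 0.2, 1.8]
force: [-0.2, -0.8, -1.6]
gripper_width: 13.7
gripper_force: 40.0
```

Call:
shift_gripper --ticks '[[[0, 0, 0.1, 0, 0, 0], [0, 0, 0, 0, 0, 0]]]'

```text
time_s: 10.3
ee_pos: [534.2, 176.0, 191.8]
ee_rot: [179.9, -0.1, 1.7]
force: [1.1, -0.1, -2.4]
gripper_width: 13.7
gripper_force: 40.0
```

```bash
python3 go.py mat 0 0 69 0
python3 - <<'E'
from h import *
t=env.grab_frame("top");s=env.grab_frame("side")
a=cv2.resize(t[170:300,240:380],(430,400),interpolation=2);b=cv2.resize(s[130:270,240:370],(370,400),interpolation=2)
cv2.imwrite("pics/g2.png",np.hstack([a,b]))
E
```

```text
t 10.3 pos [534.2 176.  191.8] tgt [536.  176.5  73. ] q [ 17.  18.  93.  -0.  69. 105.] F [ 1.1 -0.1 -2.4] w 13.7 gf 40.0
d in current tool [  1.7  -0.7 118.8]  in target tool [  1.8  -0.5 118.8]
rotvec [ 0.1 -0.1 -0.1] intrinsic zyx [-0.1 -0.1  0.1]
```

View pics/g2.png

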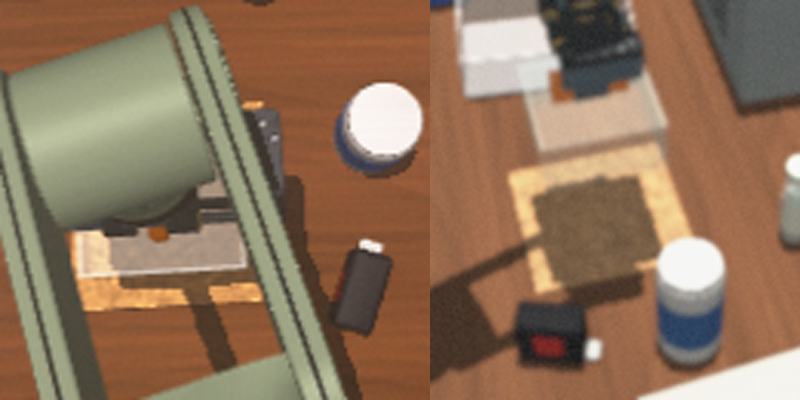

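The cover hangs level above the mat, with its shadow (~(597,230)) inside the mat. I'm lowering it.

Call:
shift_gripper --ticks '[[[0.02, 0, 0.3, 0, 0, 0], [0.02, 0, 0.5, 0, 0, 0], [0, 0, 0.5, 0, 0, 0], [0, 0, 0.4, 0, 0, 0], [0, 0, 0.3, 0, 0, 0], [0, 0, 0.2, 0, 0, 0], [0, 0, 0.08, 0, 0, 0], [0, 0, 0, 0, 0, 0]]]'

```text
time_s: 11.2
ee_pos: [536.6, 176.2, 78.3]
ee_rot: [179.9, -0.1, 1.8]
force: [0.5, 0.9, -3.1]
gripper_width: 13.8
gripper_force: 40.0
```

Call:
shift_gripper --ticks '[[[0, 0, 0.04, 0, 0, 0], [0, 0, 0.02, 0, 0, 0], [0, 0, 0, 0, 0, 0]]]'

```text
time_s: 11.5
ee_pos: [536.5, 176.2, 75.3]
ee_rot: [179.9, -0.1, 1.8]
force: [0.1, -0.2, -2.8]
gripper_width: 13.9
gripper_force: 40.0
```

```bash
python3 go.py mat 0 0 65 0
```

```text
t 11.5 pos [536.5 176.2  75.3] tgt [536.  176.5  69. ] q [ 17.  24. 102.  -0.  53. 105.] F [ 0.1 -0.2 -2.8] w 13.9 gf 40.0
d in current tool [-0.5 -0.4  6.3]  in target tool [-0.5 -0.4  6.3]
rotvec [ 0.1 -0.1  0. ] intrinsic zyx [ 0.  -0.1  0.1]
```

Call:
shift_gripper --ticks '[[[0, 0, 0.04, 0, 0, 0], [0, 0, 0.02, 0, 0, 0], [0, 0, 0.02, 0, 0, 0], [0, 0, 0, 0, 0, 0], [0, 0, 0, 0, 0, 0]]]'

```text
time_s: 12.0
ee_pos: [536.3, 176.1, 70.9]
ee_rot: [179.9, -0.1, 1.8]
force: [0.5, -0.5, -1.1]
gripper_width: 13.7
gripper_force: 40.0
```

Call:
shift_gripper --ticks '[[[0, 0, 0.02, 0, 0, 0], [0, 0, 0.01, 0, 0, 0], [0, 0, 0, 0, 0, 0]]]'

```text
time_s: 12.3
ee_pos: [536.3, 176.1, 69.4]
ee_rot: [179.9, -0.1, 1.8]
force: [0.6, 0.0, -2.7]
gripper_width: 13.9
gripper_force: 40.0
```

Call:
shift_gripper --ticks '[[[0, 0, 0.01, 0, 0, 0], [0, 0, 0.01, 0, 0, 0], [0, 0, 0, 0, 0, 0]]]'

```text
time_s: 12.6
ee_pos: [536.3, 176.0, 69.2]
ee_rot: [179.9, -0.1, 1.8]
force: [-2.8, -3.0, 4.8]
gripper_width: 14.0
gripper_force: 40.0
```

Call:
shift_gripper --ticks '[[[0, 0, 0.01, 0, 0, 0], [0, 0, 0.01, 0, 0, 0], [0, 0, 0, 0, 0, 0]]]'

```text
time_s: 12.9
ee_pos: [536.2, 176.0, 69.1]
ee_rot: [179.9, -0.1, 1.8]
force: [-5.3, -1.8, 11.4]
gripper_width: 14.0
gripper_force: 40.0
```

The cover is seated on the mat. I'll release it and go up.

Call:
shift_gripper --ticks '[[[0, 0, -0.014, 0, 0, 0], [0, 0, 0, 0, 0, 0], [0, 0, 0, 0, 0, 0], [0, 0, 0, 0, 0, 0], [0, 0, 0, 0, 0, 0]]]' --finger_gap 60

```text
time_s: 13.4
ee_pos: [536.3, 176.1, 67.9]
ee_rot: [179.9, -0.1, 1.8]
force: [0.8, 0.9, 0.7]
gripper_width: 51.2
gripper_force: 0.0
```

Call:
shift_gripper --ticks '[[[0, 0, -0.2, 0, 0, 0], [0, 0, -0.6, 0, 0, 0], [0, 0, -0.8, 0, 0, 0], [0, 0, -0.8, 0, 0, 0], [0, 0, -0.8, 0, 0, 0], [0, 0, -0.8, 0, 0, 0], [0, 0, 0, 0, 0, 0]]]'

```text
time_s: 14.1
ee_pos: [538.8, 177.3, 275.3]
ee_rot: [-179.9, -0.8, 1.8]
force: [-0.4, -0.7, -0.3]
gripper_width: 60.0
gripper_force: 0.0
```

Call:
shift_gripper --ticks '[[[0, 0.8, 0, 0, 0, 1], [0, 0.8, 0, 0, 0, 1], [0, 0.8, 0, 0, 0, 1], [0, 0.8, 0, 0, 0, 1], [0, 0.8, 0, 0, 0, 1], [0, 0.8, 0, 0, 0, 1], [0, 0.8, 0, 0, 0, 1], [0, 0.6, 0, 0, 0, 0.8]]]'

```text
time_s: 14.9
ee_pos: [508.2, -133.5, 268.3]
ee_rot: [179.9, -0.1, -14.0]
force: [-0.4, -0.2, -0.2]
gripper_width: 60.2
gripper_force: 0.0
```

```bash
python3 - <<'E'
from h import *
t=env.grab_frame("top");s=env.grab_frame("side")
cv2.imwrite("pics/t3.png",t);cv2.imwrite("pics/s3.png",s)
a=cv2.resize(t[165:265,385:490],(420,400),interpolation=2);b=cv2.resize(s[245:345,300:395],(380,400),interpolation=2)
c=cv2.resize(t[170:300,240:380],(210,195),interpolation=2);d=cv2.resize(s[150:260,240:370],(230,195),interpolation=2)
o=np.zeros((600,800,3),np.uint8);o[:400]=np.hstack([a,b]);o[402:597,:210]=c;o[402:597,220:450]=d
cv2.imwrite("pics/g3.png",o)
E
python3 go.py panel 0 0 150 0
```

```text
t 15.0 pos [ 508.  -134.5  268.3] tgt [ 499.2 -179.6  221.9] q [-16.  12.  91.  -0.  77.  88.] F [-0.3  0.5 -0.1] w 59.9 gf 0.0
d in current tool [ 2.4 45.7 46.5]  in target tool [-21.1  45.8  41.4]
rotvec [ 0.2 29.9 -0. ] intrinsic zyx [-0.  29.9  0.2]
```

View pics/g3.png

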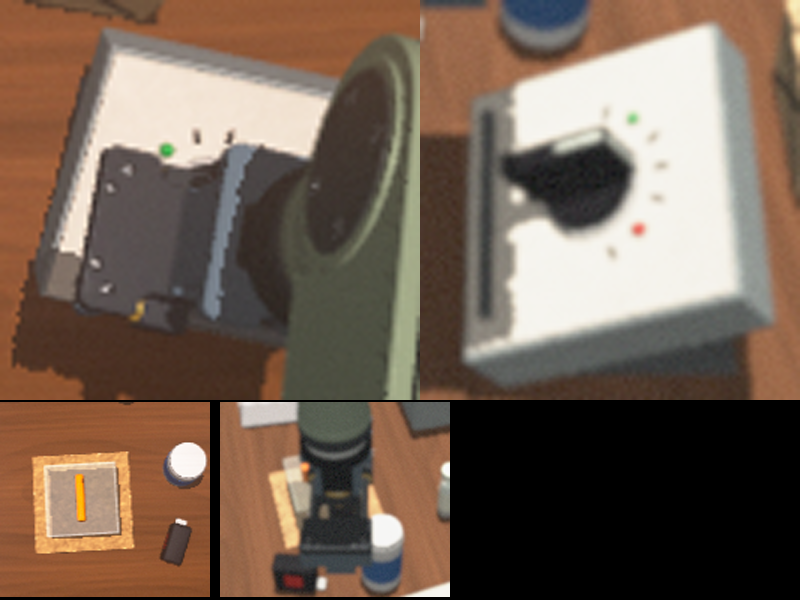

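The cover sits centred on the mat (lower-left inset, ~(82,500)). In the side view (upper right) the knob's white line runs from (555,147) to (605,130), green is at (632,118) and red at (638,229).

```bash
python3 - <<'E'
from h import *
Rp,o=panel([572,-197.7,-14])
def onp(uv,h):
    C=env.camera_model('side')['T'][:3,3];u=ray(uv,'side',0);A=(C-o)@Rp;B=(u-o)@Rp
    return A+(B-A)*((h-A[2])/(B[:,2]-A[2]))[:,None]
p=np.array([(555,148),(605,133),(632,118),(638,229)],float);p=np.c_[300+(p[:,0]-420)/4,245+p[:,1]/4]-.4
print(onp(p[:2],50),onp(p[2:],2.5))
for a in (0,25,-25): 
    r=np.radians(a);d=np.array([np.cos(r),np.sin(r)]);n=np.array([-d[1],d[0]])
    q=[[*(d*36+n*8),50],[*(d*36-n*8),50],[*(-d*36-n*8),50],[*(-d*36+n*8),50],[*(d*36),50],[*(d*10),50]]
    v=(proj(np.array(q)@Rp.T+o,'side')+.4-[300,245])*4+[420,0];print(a,v.round(0).tolist())
E
```

```text
[[ 3.89898474  0.43066074 50.        ]
 [37.03170047  0.80371189 50.        ]] [[ 32.06625223  36.52392472   2.5       ]
 [ 32.11662253 -37.09158898   2.5       ]]
0 [[603.0, 123.0], [604.0, 147.0], [496.0, 178.0], [497.0, 153.0], [603.0, 135.0], [564.0, 146.0]]
25 [[592.0, 104.0], [603.0, 123.0], [506.0, 197.0], [496.0, 178.0], [597.0, 113.0], [563.0, 140.0]]
-25 [[604.0, 147.0], [594.0, 173.0], [497.0, 154.0], [507.0, 129.0], [599.0, 160.0], [563.0, 153.0]]
```

The pointer reads 0° (straight up-slope) and green is +50° left, so the knob turns 50° counter-clockwise, which is tool rz −50.

Call:
shift_gripper --ticks '[[[0, 0.4, -0.3, 0, 3, 0], [0, 0.4, -0.3, 0, 3, 0], [0, 0.12, -0.2, 0, 3, 0], [0, 0, 0, 0, 3, 0], [0, 0, 0, 0, 3, 0], [0, 0, 0, 0, 0, 0]]]' --finger_gap 70

```text
time_s: 15.6
ee_pos: [490.8, -173.2, 306.1]
ee_rot: [-180.0, -29.9, -13.8]
force: [0.6, 0.3, 0.2]
gripper_width: 70.0
gripper_force: 0.0
```

```bash
python3 go.py panel 0 0 100 0
```

```text
t 15.6 pos [ 490.8 -173.2  306.1] tgt [ 523.5 -185.6  178.6] q [-24.  -4. 109.   7.  46.  76.] F [0.6 0.3 0.2] w 70.0 gf 0.0
d in current tool [-33.4   4.3 127.8]  in target tool [-33.7   4.2 127.7]
rotvec [-0.1  0.1  0.2] intrinsic zyx [ 0.2  0.1 -0.1]
```

Call:
shift_gripper --ticks '[[[-0.34, 0.04, 0.5, 0, 0, 0], [-0.34, 0.04, 0.7, 0, 0, 0], [0, 0, 0.7, 0, 0, 0], [0, 0, 0.5, 0, 0, 0], [0, 0, 0.16, 0, 0, 0], [0, 0, 0, 0, 0, 0]]]'

```text
time_s: 16.2
ee_pos: [528.2, -187.2, 179.6]
ee_rot: [180.0, -30.0, -13.7]
force: [0.3, -0.2, 0.2]
gripper_width: 70.0
gripper_force: 0.0
```

```bash
python3 go.py panel 0 0 16 0
```

```text
t 16.2 pos [ 528.2 -187.2  179.6] tgt [ 564.2 -195.8  105.9] q [-24.   6. 118.  11.  26.  71.] F [ 0.3 -0.2  0.2] w 70.0 gf 0.0
d in current tool [-4.7 -0.2 82.4]  in target tool [-4.8 -0.4 82.4]
rotvec [-0.1  0.   0.2] intrinsic zyx [ 0.2  0.  -0.1]
```

Call:
shift_gripper --ticks '[[[-0.04, 0, 0.4, 0, 0, 0], [-0.04, 0, 0.4, 0, 0, 0], [-0.02, 0, 0.4, 0, 0, 0], [0, 0, 0.3, 0, 0, 0], [0, 0, 0.1, 0, 0, 0], [0, 0, 0, 0, 0, 0]]]'

```text
time_s: 16.8
ee_pos: [562.7, -196.2, 109.6]
ee_rot: [179.9, -30.2, -13.8]
force: [0.7, -0.2, 0.3]
gripper_width: 70.0
gripper_force: 0.0
```

```bash
python3 go.py panel 0 0 16 0
```

```text
t 16.8 pos [ 562.7 -196.2  109.6] tgt [ 564.2 -195.8  105.9] q [-23.  15. 120.  17.  16.  66.] F [ 0.7 -0.2  0.3] w 70.0 gf 0.0
d in current tool [-0.7 -0.8  3.9]  in target tool [-0.7 -0.8  3.9]
rotvec [-0.  -0.2  0.2] intrinsic zyx [ 0.2 -0.2 -0.1]
```

Call:
shift_gripper --ticks '[[[-0.014, -0.016, 0.05, 0, 0, 0], [0, 0, 0, 0, 0, 0], [0, 0, 0, 0, 0, 0], [0, 0, 0, 0, 0, 0], [0, 0, 0, 0, 0, 0], [0, 0, 0, 0, 0, 0], [0, 0, 0, 0, 0, 0], [0, 0, 0, 0, 0, 0]]]' --finger_gap 10 --force 25

```text
time_s: 17.6
ee_pos: [562.9, -195.6, 106.3]
ee_rot: [179.9, -30.1, -13.8]
force: [-0.0, 0.1, 0.1]
gripper_width: 15.7
gripper_force: 25.0
```

Call:
shift_gripper --ticks '[[[0, 0, 0, 0, 0, -1.5], [0, 0, 0, 0, 0, -2], [0, 0, 0, 0, 0, -2], [0, 0, 0, 0, 0, -2]]]'

```text
time_s: 18.0
ee_pos: [562.9, -195.6, 106.4]
ee_rot: [171.3, -29.0, 3.6]
force: [-1.2, -0.5, 0.6]
gripper_width: 15.7
gripper_force: 25.0
```

```bash
python3 go.py panel 0 0 16 50
```

```text
t 18.0 pos [ 562.9 -195.6  106.4] tgt [ 564.2 -195.8  105.9] q [-23.  15. 120.  17.  15.  51.] F [-1.2 -0.5  0.6] w 15.7 gf 25.0
d in current tool [0.9 0.  1.1]  in target tool [0.7 0.6 1.1]
rotvec [  0.   -0.1 -34.7] intrinsic zyx [-34.7  -0.1   0.1]
```

Call:
shift_gripper --ticks '[[[0, 0, 0, 0, 0, -2.5], [0, 0, 0, 0, 0, -2.5], [0, 0, 0, 0, 0, -2.5], [0, 0, 0, 0, 0, -2.5], [0, 0, 0, 0, 0, -2.5], [0, 0, 0, 0, 0, -2.5], [0, 0, 0, 0, 0, -2.35], [0, 0, 0, 0, 0, 0]]]'

```text
time_s: 18.8
ee_pos: [562.9, -195.7, 106.4]
ee_rot: [156.1, -18.9, 39.9]
force: [-0.3, -0.8, 1.4]
gripper_width: 15.6
gripper_force: 25.0
```

```bash
python3 go.py panel 0 0 16 50
```

```text
t 18.8 pos [ 562.9 -195.7  106.4] tgt [ 564.2 -195.8  105.9] q [-23.  15. 120.  17.  15.  16.] F [-0.3 -0.8  1.4] w 15.6 gf 25.0
d in current tool [0.8 0.5 1.1]  in target tool [0.8 0.5 1.1]
rotvec [ 0.1 -0.1 -0.1] intrinsic zyx [-0.1 -0.1  0.1]
```

Turned to 50°. I'll open, back off along the normal and look.

Call:
shift_gripper --ticks '[[[0, 0, 0, 0, 0, 0], [0, 0, 0, 0, 0, 0], [0, 0, 0, 0, 0, 0], [0, 0, 0, 0, 0, 0], [0, 0, 0, 0, 0, 0]]]' --finger_gap 60

```text
time_s: 19.3
ee_pos: [562.9, -195.5, 106.3]
ee_rot: [156.1, -18.9, 39.9]
force: [0.2, -0.3, -0.1]
gripper_width: 53.0
gripper_force: 0.0
```

Call:
shift_gripper --ticks '[[[0, 0, -0.2, 0, 0, 0], [0, 0, -0.6, 0, 0, 0], [0, 0, -0.8, 0, 0, 0], [0, 0, -0.8, 0, 0, 0], [0, 0, -0.8, 0, 0, 0], [0, 0, -0.8, 0, 0, 0], [0, 0, -0.6, 0, 0, 0], [0, 0, 0, 0, 0, 0]]]'

```text
time_s: 20.1
ee_pos: [450.9, -168.2, 310.9]
ee_rot: [155.5, -19.1, 40.1]
force: [-0.8, -1.1, -0.0]
gripper_width: 59.9
gripper_force: 0.0
```

```bash
python3 - <<'E'
from h import *
t=env.grab_frame("top");s=env.grab_frame("side")
a=cv2.resize(t[130:300,240:500],(520,340),interpolation=2);b=cv2.resize(s[245:345,300:395],(250,263),interpolation=2);d=cv2.resize(s[150:270,240:395],(336,260),interpolation=2)
o=np.zeros((600,800,3),np.uint8);o[:340,:520]=a;o[:263,530:780]=b;o[340:600,:336]=d
cv2.imwrite("pics/g4.png",o)
E
```

```text
(no output)
```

View pics/g4.png

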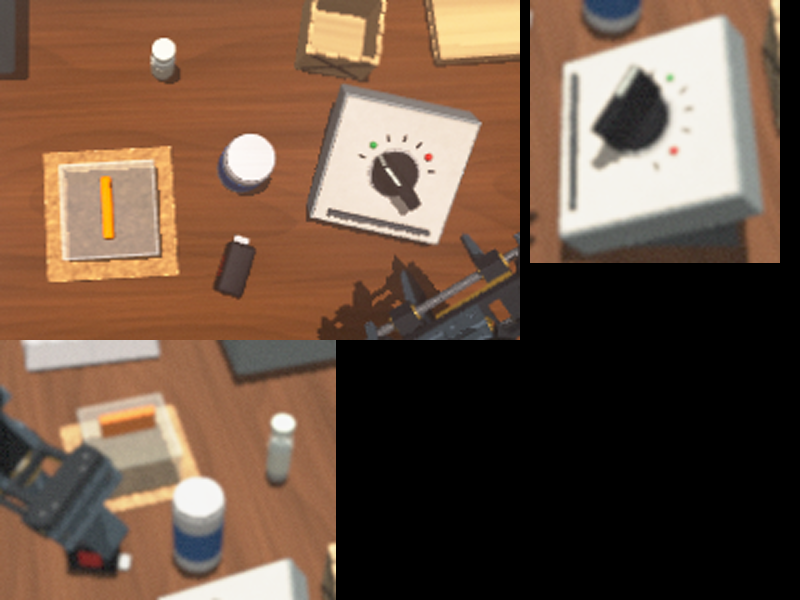

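The pointer line at (618,98)–(635,68) aims toward the green marker, the cover is centred on the mat and the bystanders are unmoved. A quick numeric check of the pointer angle first.

```bash
python3 - <<'E'
from h import *
Rp,o=panel([572,-197.7,-14])
for a in (25,50,75):
    r=np.radians(a);d=np.array([np.cos(r),np.sin(r)])
    P=np.array([[*(d*36),50],[*(d*10),50]])@Rp.T+o
    print(a,((proj(P,'side')+.4-[300,245])/.38+[530,0]).round().tolist(),((proj(P,'top')+.4-[240,130])*2).round().tolist())
E
```

```text
25 [[647.0, 74.0], [624.0, 92.0]] [[397.0, 160.0], [400.0, 179.0]]
50 [[637.0, 65.0], [621.0, 89.0]] [[385.0, 165.0], [397.0, 180.0]]
75 [[624.0, 62.0], [617.0, 89.0]] [[376.0, 174.0], [394.0, 183.0]]
```

It matches 50° left in both views, so I'm handing in.

```bash
python3 -c "
from workcell import env
print(env.job_done())"
```

```text
the job is handed in; nothing more can be done
None
```

The cover sits open side down, centred on the cork mat, and the knob's pointer rests in the notch at the green marker (50° left); the bystanders looked unmoved in the last pictures, and I handed the job in at about 20 s of the 54 s allowed.

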